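Clamp the board and hold the spring probe on the round test land

ROBOT

A 6-joint arm with a two-finger parallel gripper is mounted at the origin on a cart in front of the work surface, level with it; the furniture and walls round the work are solid. World frame = base frame: x ahead of the robot, y to its left, z up, the work surface at z = 0. Lengths are in m, angles in rad, forces in N, time in s.
With the tool pointing down it reaches from about 0.25 to 0.8 m from the base axis. Payload 8.5 kg.
Tool frame: the origin (TCP) lies midway between the tips of the shut fingers; the grasp point (between the pads) lies 19 mm behind it (arm.grip_depth is the distance from the TCP to the grasp point, in m); z points along the fingers, y is the line along which they close (so a half turn about z gives the same grasp; the last joint's range is limited). The gripper opens to 85 mm and grips with 20 to 120 N. Pads are 22 mm wide; open, the fingers measure 114 mm over their backs; the gripper's body (76 mm by 85 mm) begins 54 mm behind the grasp point. The pads swing forward as they close: fully open they stand 13 mm farther back than shut.
Start: joints at [1.156, 0.238, -0.013, 1.319, 0, 1.571], TCP at [0.212, 0.48, 0.231] pointing down, gripper open.
Joint ranges: [-2.66, 2.66], [-1.03, 1.9], [-1.14, 1.46], [-1.82, 2.27], [-1.45, 1.34], [-3.14, 3.14]. Speed limits (rad/s): [2.22, 2.22, 2.79, 3.14, 3.14, 3.14].

INTERFACE

Orientations are given as a rotation vector (axis times angle).
In Python, from rig import arm gives the robot as it stands.
- The arm moves only by the shell command python3 -m pendant 'ROWS' [FORCE]. ROWS is JSON, a list of rows, each a list of 3 entries, a list of its own where there are three numbers: the turn, a rotation vector about the tool's x, y, z in degrees, then the shift along the tool's x, y, z in mm, then the closure, from -1 (fully open) to 1 (shut). In form: [[[rx, ry, rz], [tx, ty, tz], hand], ...]. A call has 1 to 20 rows; each row is the pose to reach, as a shift and turn from the pose commanded when the call began, along the tool's axes at that moment; what a row does not reach only later rows make up. A row lasts 1/12 s, in which the tool goes at most 41.7 mm and 7.16 degrees, less where a joint would pass 70% of its speed; a pose out of reach is approached as far as the arm can. A call with a gripper value outside its range is refused whole. The fingers move at their own pace and stop on an object; FORCE is the grip in N (left out, the last holds). Time passes only in rows, so rows that repeat a pose let the fingers close. It gives the time, the measured TCP pose, the force, the opening and the grip force at its end, in the units of the state.
- arm.get_state(): the state, without advancing time (a new reading comes with each control period).
- arm.camera(name): name is "scene" or "top"; returns (picture, depth): 480x640x3 uint8, red, green, blue; 480x640 float32, m along the optical axis (not along the pixel's ray), 0 where there is no reading.
- arm.get_calibration(name): a dict with "fx", "fy", "cx", "cy" (pixels), "R" (3x3) and "t" (3): a world point X has camera coordinates R X + t. Camera axes: x right, y down, z forward; pixel columns grow to the right and rows downward; lengths in m; the calibration is good to about 2 mm. A picture is of the moment at which its call begins. get_calibration takes no time and is no camera call.
- arm.hand_in(): hands the job in; it is judged then, once.
Trained networks look in the newest picture that a camera, given by its name, has taken for a name from the list of things; names that differ only in an ending like _2 or _b are one class to them, and where a whole thing is asked for, a point or a joint stands for the part that bears it (a point fixed in the world has none). Each returns a list of dicts, best first, with "score" (0 to 1); they miss things now and then, are a little off and sometimes report something else, mostly with a low value. They report only what shows in the picture. A call takes as long as a camera call. They do not tell look-alikes from the thing itself.
- arm.find_in(name, camera): "xyz" ([x, y, z] in m, in the coordinates of the camera as it stood for that picture, good to about 4 mm: the middle of the surface that is visible of it).
- arm.pinpoint(name, camera): "xyz" ([x, y, z] in m, in the coordinates of the camera as it stood for that picture, good to about 4 mm: a listed point, or the origin of a listed thing).
The state is a dict: "clock": time; "q": joint angles; "qd": joint speeds; "effort": joint torques, N m; "tcp_pos": TCP position; "ee_rot": TCP orientation; "contact_force": force on the tool from outside, world axes, zero at the start; "torque": the same for the moment, N m; "gripper_width": opening from 0.0 (shut) to 1.0 (fully open); "grasp_force": force on a finger pad.
Only numpy, scipy, OpenCV 4.12 (cv2) and the standard library are available. Lean on these libraries where they do the work, as an engineer would, in place of code of your own. Each camera call takes 0.05 s, during which the arm holds its last target. There are 200 camera calls.

TASK

On the test fixture, turn both swing-clamp knobs clockwise as far as they go, so that their fingers hold the board. Then take the spring test probe out of its rest and hold it upright with its tip in the middle of the round test land, gently, with the spring plunger pressed about half way in. Finish while still holding it there; keep the probe off the square lands and do not disturb the other things on the bench.

Things in the scene. Friction and masses are not known exactly. Their poses are not given: they have to be found in the camera images.
- fixture_centre (a point): top centre of the green circuit board (110 x 130 mm, 20 mm above the bench) in the test fixture, an aluminium plate 140 x 220 x 12 mm. x and y along the plate's short and long sides, z up. Clamp knobs stand on its y axis at +88 mm (left) and -88 mm (right); the test lands at (-30, -24), (-30, +24), (+30, 0) mm; all else on the board is under 8 mm tall.
- clamp_left (a joint): the left swing clamp of the fixture (the fixture's +y side). Joint value in rad: it grows as the knob is turned clockwise seen from above; 1.3 is the fixed end stop, where the clamp's finger points straight across the board's edge; it starts at 0 to 0.4. Stiff enough to stay where it is left (about 0.05 N m).
- clamp_left_grip (a point): centre of the black bar-shaped knob of the left swing clamp, on its vertical turning axis, 52 mm above the bench. Bar 44 mm long, 14 wide, from 34 to 64 mm above the bench. x lies along the bar and points along the clamp's steel finger (40 mm reach, below the bar), z up; turns with the knob. Home lies clockwise from here by 1.3 minus the joint value.
- clamp_right (a joint): the right swing clamp of the fixture (the fixture's -y side). Joint value in rad: it grows as the knob is turned clockwise seen from above; 1.3 is the fixed end stop, where the clamp's finger points straight across the board's edge; it starts at 0 to 0.4. Stiff enough to stay where it is left (about 0.05 N m).
- clamp_right_grip (a point): centre of the black bar-shaped knob of the right swing clamp, on its vertical turning axis, 52 mm above the bench. Bar 44 mm long, 14 wide, from 34 to 64 mm above the bench. x lies along the bar and points along the clamp's steel finger (40 mm reach, below the bar), z up; turns with the knob. Home lies clockwise from here by 1.3 minus the joint value.
- land_round_top (a point): centre of the flat top of the round brass test land, a disc 22 mm across and 8 mm tall on the board, its top 28 mm above the bench. Its frame's z is up. Its place among the three places on the board varies.
- land_square_a_top (a point): centre of the flat top of a square brass test land, 20 x 20 x 8 mm, its top 28 mm above the bench; not to be touched by the probe. Its frame's z is up. Its place among the three places on the board varies.
- land_square_b_top (a point): the same for the other, equal square brass test land; not to be touched by the probe. Its frame's z is up. Its place among the three places on the board varies.
- land_round: the round test land itself; origin on the board, under its centre
- land_square_a: one square test land; origin on the board, under its centre
- land_square_b: the other square test land; origin on the board, under its centre
- fixture: the test fixture; origin on the bench under its centre, axes as fixture_centre
- probe_rest: the probe's rest, a grey block 70 x 70 x 56 mm with feet 88 mm over all in x, fixed to the bench; origin on the bench under its centre. The probe stands in a bore 18 mm wide through its middle; the probe's handle rests on its top face. z up.
- probe_centre (a point): centre, half-way up, of the probe's black square handle (24 x 24 mm, 64 tall, plus a 5 mm button on top; 80 g in all). x, y square to its flat sides, z along the probe away from the tip. In the rest it is 88 mm above the bench, tip down. Below the handle: a steel nose 14 mm wide, 30 long, then the plunger pin, which ends 78 mm below this point when free.
- probe: the probe; its origin is the middle of the handle's lower face, 32 mm below probe_centre
- plunger (a joint): how far the plunger pin is pressed into the probe, m: 0 free, 0.012 fully in (hard stop); spring 300 N/m with 0.3 N preload, so half in takes about 2 N
- probe_tip (a point): the rounded tip (5 mm across) of the plunger pin; it moves up with the pin
- solder_spool: a spool of solder wire with two flanges, 62 mm across, 42 mm tall, standing; a bystander to be left alone; origin at its underside
- flux_bottle: a slim bottle with a needle cap, 35 mm across, 98 mm tall, standing; a bystander to be left alone; origin at its underside
- relay_module: a small relay circuit module, 26 x 50 x 19 mm, lying on the bench; a bystander to be left alone; origin at its underside
- plug_red: a test-lead plug, 12 x 52 x 12 mm, lying on the bench; a bystander to be left alone; origin at its underside
There are look-alikes about, which are no part of the job. Leave any pink look-alike of the probe_rest alone.

How it is judged:
By the outcome, as a careful person would: the job done as asked, in the order asked, and still so for the second after the job is handed in, while the arm keeps its last pose, push and grip.
It also fails if it takes over 54 s, if anything falls off the work surface, if the arm or the gripper's body presses on something with over 40 N, if the wrist force passes 120 N, or if a joint passes its speed limit or range.

## Working session

There is one attempt and no reset: what is moved stays moved. The work goes in short steps, Python scripts to look and compute and a shell command to move; the robot and the scene stay as the last step left them, time stands still between calls to the robot, and variables do not carry over. Pictures are saved under pics/ and viewed, at most 10 in all, crops included, and the job is handed in when it is done.

```bash
mkdir -p pics; ls; cat > h.py <<'E'
import numpy as np, cv2
from rig import arm
from scipy.spatial.transform import Rotation as Ro
def w(p,c):
    k=arm.get_calibration(c); return np.array(k['R']).T@(np.array(p)-np.array(k['t']))
def px(X,c):
    k=arm.get_calibration(c); p=np.array(k['R'])@np.array(X)+np.array(k['t']); return (k['fx']*p[0]/p[2]+k['cx'],k['fy']*p[1]/p[2]+k['cy'])
def shot(c,n):
    im,d=arm.camera(c); cv2.imwrite(f'pics/{n}.png',im[:,:,::-1]); return im,d
def cloud(d,c):
    k=arm.get_calibration(c); v,u=np.mgrid[:480,:640]
    P=np.stack([(u-k['cx'])/k['fx']*d,(v-k['cy'])/k['fy']*d,d],-1)
    X=(P-np.array(k['t']))@np.array(k['R']); X[d==0]=np.nan; return X
E
python3 - <<'E'
from h import *
np.set_printoptions(precision=4,suppress=True)
for c in ['scene','top']:
    im,d=shot(c,c+'0')
    np.save(c+'0.npy',d)
    for n in ['fixture_centre','clamp_left_grip','land_round_top','land_square_a_top','probe_centre','probe_rest']:
        for r in arm.pinpoint(n,c)[:4]:
            X=w(r['xyz'],c); print(c,n,round(r['score'],2),X,np.round(px(X,c)))
s=arm.get_state();print(s['clock'],s['tcp_pos'],s['ee_rot'])
E
```

```text
pics
scene fixture_centre 0.77 [0.5136 0.0379 0.0216] [256. 231.]
scene clamp_left_grip 0.77 [0.5001 0.1214 0.0542] [235. 206.]
scene clamp_left_grip 0.72 [0.5424 0.0428 0.0229] [265. 226.]
scene land_round_top 0.62 [0.481  0.0599 0.0278] [240. 229.]
scene land_round_top 0.61 [ 0.47   -0.3639  0.0557] [332. 335.]
scene land_square_a_top 0.55 [0.4861 0.0089 0.0277] [252. 239.]
scene land_square_a_top 0.33 [ 0.474  -0.3698  0.0008] [335. 354.]
scene land_square_a_top 0.19 [ 0.47   -0.3661  0.0868] [333. 325.]
scene probe_centre 0.74 [ 0.4678 -0.3654  0.086 ] [331. 326.]
scene probe_rest 0.94 [ 0.471  -0.3679  0.0006] [333. 354.]
scene probe_rest 0.74 [ 0.4812 -0.1975  0.0005] [293. 300.]
top fixture_centre 0.61 [0.5112 0.0355 0.0194] [261. 251.]
top clamp_left_grip 0.78 [0.4941 0.1259 0.0485] [221. 253.]
top clamp_left_grip 0.65 [ 0.4706 -0.3644  0.0842] [428. 277.]
top land_round_top 0.59 [0.4843 0.0082 0.0161] [271. 263.]
top land_round_top 0.55 [0.4773 0.0647 0.031 ] [247. 263.]
top land_square_a_top 0.57 [0.4877 0.01   0.0271] [270. 261.]
top probe_centre 0.75 [ 0.4688 -0.3681  0.089 ] [430. 277.]
top probe_rest 0.87 [ 0.4747 -0.2005  0.0048] [355. 273.]
top probe_rest 0.63 [ 0.4728 -0.3606  0.001 ] [418. 279.]
0.7 [0.2116 0.4804 0.2313] [ 0.6469  3.0742 -0.0001]
```

```bash
python3 - <<'E'
import cv2,numpy as np
a=cv2.imread('pics/scene0.png')[130:400,130:490];b=cv2.imread('pics/top0.png')[170:350,150:510]
a=cv2.resize(a,(800,600),interpolation=3);b=cv2.resize(b,(800,400),interpolation=3)
cv2.imwrite('pics/a.png',a);cv2.imwrite('pics/b.png',b)
E
```

```text
(no output)
```

View pics/a.png

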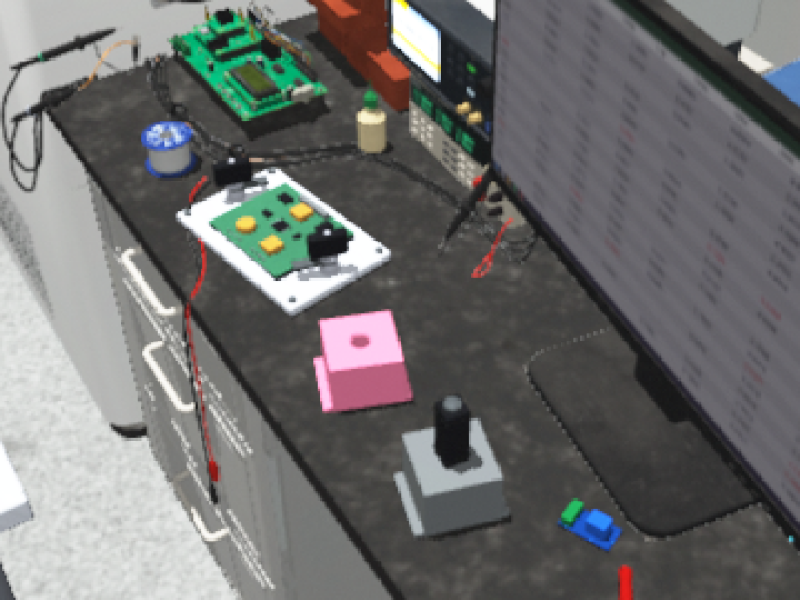

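View pics/b.png

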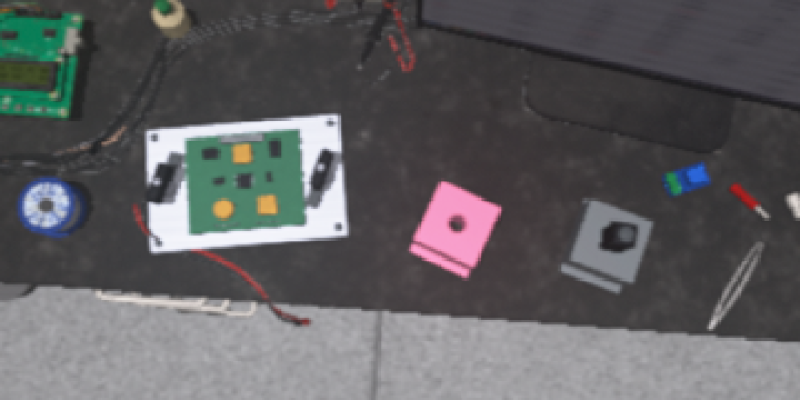

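The scene shows the fixture with the round land at crop A (245,222) / crop B (223,208), and square lands at B (242,153) and (267,205). The knobs are at B (165,178) and (322,175). Candidates:
- **Probe:** the only one is the black handle at B (620,235), standing in the grey rest.
- **Rest:** the pink rest at B (455,228) is empty, so it is the look-alike to leave alone.
- **Board:** the green LCD board at B (35,65) is background.

Next I'll measure from both views.

```bash
cat > m.py <<'E'
from h import *
np.set_printoptions(precision=4,suppress=True)
def measure(tag,old=False):
    out={}
    for c in ['scene','top']:
        if old: im=cv2.imread(f'pics/{c}0.png')[:,:,::-1]; d=np.load(c+'0.npy')
        else: im,d=shot(c,c+tag)
        X=cloud(d,c); hsv=cv2.cvtColor(np.ascontiguousarray(im),cv2.COLOR_RGB2HSV).astype(int); H,S,V=hsv[...,0],hsv[...,1],hsv[...,2]
        x,y,z=X[...,0],X[...,1],X[...,2]
        reg=(x>.36)&(x<.68)&(y>-.12)&(y<.2)
        def rect(m,n,zz=None):
            P=X[m][:,:2]
            if len(P)<6: print(c,n,'few');return
            r=cv2.minAreaRect((P*1000).astype(np.float32)); print(c,n,len(P),'c',np.round(r[0],1),'size',np.round(r[1],1),'ang',round(r[2],1),'mean',P.mean(0),'z',np.median(X[m][:,2]))
        wm=cv2.morphologyEx((reg&(S<45)&(V>130)&(z<.025)).astype(np.uint8),cv2.MORPH_OPEN,np.ones((2,2),np.uint8))>0
        rect(wm,'plate')
        gm=cv2.morphologyEx((reg&(H>60)&(H<90)&(S>90)&(z>0.01)&(z<.03)).astype(np.uint8),cv2.MORPH_OPEN,np.ones((2,2),np.uint8))>0
        rect(gm,'board')
        b=(reg&(H>12)&(H<32)&(S>120)&(V>120)).astype(np.uint8)
        n,l,st,ce=cv2.connectedComponentsWithStats(b)
        for i in range(1,n):
            if st[i,4]>12: rect((l==i)&(z>.024),f'land{i} px{ce[i].round()}')
        k=(reg&(V<70)&(z>.055)&(z<.072)).astype(np.uint8)
        n,l,st,ce=cv2.connectedComponentsWithStats(k)
        for i in range(1,n):
            if st[i,4]>8: rect(l==i,f'knob{i} px{ce[i].round()}')
        reg2=(x>.40)&(x<.54)&(y>-.43)&(y<-.30)
        rect(reg2&(V<90)&(z>.105),'probetop'); rect(reg2&(z>.05)&(z<.06)&(V>90),'resttop'); rect(reg2&(V<90)&(z>.06)&(z<.115),'probeside')
E
python3 -c "
from m import *
measure('0',True)"
```

```text
scene plate 7715 c [ 500.  -103.5] size [273.9 745.6] ang 2.7 mean [nan nan] z nan
scene board 863 c [514.9  21.8] size [106.5 152.7] ang 10.2 mean [nan nan] z nan
scene land1 px[265. 225.] 52 c [542.2  41.9] size [20.4 24.3] ang 88.9 mean [0.5414 0.0405] z 0.029402675761056214
scene land2 px[240. 231.] 46 c [478.1  55.2] size [19.1 18.8] ang 28.9 mean [0.4774 0.0539] z 0.028809824790707796
scene land3 px[252. 240.] 52 c [485.5   8.1] size [18.  19.8] ang 8.6 mean [0.4854 0.007 ] z 0.029639936828772452
scene knob1 px[234. 204.] 86 c [496.5 122.5] size [15.8 43.1] ang 72.7 mean [0.4967 0.1217] z 0.06210153185179894
scene knob2 px[339. 224.] 31 c [670.1 -96.5] size [11.5 20.7] ang 26.8 mean [ 0.6705 -0.0962] z 0.06578228819848987
scene knob3 px[277. 236.] 92 c [525.6 -50.8] size [15.6 39.2] ang 66.5 mean [ 0.5252 -0.0525] z 0.06220476655073739
scene probetop 169 c [ 470.2 -365.3] size [28.1 24.4] ang 86.9 mean [ 0.4673 -0.3694] z 0.11828850267865948
scene resttop 720 c [ 471.1 -365. ] size [74.  70.6] ang 72.5 mean [ 0.4647 -0.37  ] z 0.05756365013965338
scene probeside 294 c [ 468.1 -
[... 629 characters left out ...]
 mean [ 0.6711 -0.0914] z 0.06835440826149677
top knob3 px[296. 241.] 21 c [536.1 -52.9] size [ 8.7 11.9] ang 72.7 mean [ 0.536 -0.053] z 0.062482013906115005
top knob4 px[220. 253.] 67 c [496.  126.1] size [14.4 39.1] ang 78.2 mean [0.4937 0.1247] z 0.06160665232742264
top knob5 px[293. 250.] 30 c [514.4 -46.7] size [ 8.7 22.3] ang 74.1 mean [ 0.5126 -0.0472] z 0.06138747936985972
top probetop 106 c [ 470.7 -363.3] size [24.5 25.3] ang 83.1 mean [ 0.4693 -0.3616] z 0.11875659418217907
top resttop 675 c [ 471.  -363.3] size [70.6 70.8] ang 73.5 mean [ 0.4688 -0.3608] z 0.0549413517470209
top probeside 78 c [ 470.7 -363.2] size [24.5 25.3] ang 83.3 mean [ 0.4663 -0.3568] z 0.09141160347642031
```

```bash
cat > row.py <<'E'
# usage: row.py x y z psi : row to bring TCP (commanded~measured) to world pos, tool y at psi deg, tool down
import sys; from h import *
a=[float(v) for v in sys.argv[1:5]]
s=arm.get_state(); R=Ro.from_rotvec(s['ee_rot']).as_matrix(); p=np.array(s['tcp_pos'])
ps=np.deg2rad(a[3]); y=np.array([np.cos(ps),np.sin(ps),0]); z=np.array([0,0,-1.]); G=np.stack([np.cross(y,z),y,z],1)
if y@R[:,1]<0: G[:,:2]*=-1
rv=np.rad2deg(Ro.from_matrix(R.T@G).as_rotvec()); sh=R.T@(np.array(a[:3])-p)*1000
print('turn',rv.round(1),'shift',sh.round(1),'| psi now',np.rad2deg(np.arctan2(R[1,1],R[0,1])).round(1),'q',np.round(s['q'],2),'t',s['clock'],'F',np.round(s['contact_force'],1),'w',s['gripper_width'])
E
python3 row.py .4963 .1243 .13 75; python3 -c "
from h import *
# knob axis from PCA of visible top points
for c in ['scene','top']:
    im=cv2.imread(f'pics/{c}0.png'); d=np.load(c+'0.npy'); X=cloud(d,c); V=im.max(2)
    for ctr in [(.4963,.1243),(.525,-.05)]:
        m=(np.hypot(X[...,0]-ctr[0],X[...,1]-ctr[1])<.03)&(X[...,2]>.059)
        P=X[m][:,:2]; q=P-P.mean(0); u=np.linalg.svd(q,full_matrices=False)[2][0]; print(c,len(P),P.mean(0),np.rad2deg(np.arctan2(u[1],u[0]))%180-180)
        m=(np.hypot(X[...,0]-ctr[0],X[...,1]-ctr[1])<.06)&(X[...,2]>.022)&(X[...,2]<.036)&(V<190)&(np.ptp(im.astype(int),axis=2)<30)
        P=X[m]; e=P[:,:2]-ctr; print('  finger?',len(P),np.rad2deg(np.arctan2(e[:,1].mean(),e[:,0].mean())))
    m=(np.hypot(X[...,0]-.47,X[...,1]+.364)<.03)&(X[...,2]>.1)
    r=cv2.minAreaRect((X[m][:,:2]*1000).astype(np.float32)); print('probe',r)
"
```

```text
turn [-0.   0.  -8.8] shift [-404.1 -211.2  101.3] | psi now 66.2 q [ 1.16  0.24 -0.01  1.32 -0.    1.57] t 0.7 F [ 0.2 -0.   0.3] w 1.0005106150588945
scene 80 [0.49669135 0.12310455] -12.718140937080477
  finger? 88 -28.665417361889276
scene 95 [ 0.52463659 -0.05059836] -14.772578062692673
  finger? 101 157.91594824258522
probe ((470.2027893066406, -365.28753662109375), (28.134336471557617, 24.433629989624023), 86.89188385009766)
top 96 [0.49685642 0.12590362] -14.41573844500195
  finger? 93 -29.517337106248256
top 91 [ 0.52463778 -0.04699375] -16.095178932881566
  finger? 59 150.40916872929566
probe ((470.701904296875, -363.2110900878906), (24.45309066772461, 25.380033493041992), 82.71308135986328)
```

```bash
python3 -m pendant '[[[0,0,-10],[-404,-211,100],-0.2],[[0,0,-10],[-404,-211,100],-0.2],[[0,0,-10],[-404,-211,100],-0.2],[[0,0,-10],[-404,-211,100],-0.2],[[0,0,-10],[-404,-211,100],-0.2],[[0,0,-10],[-404,-211,100],-0.2],[[0,0,-10],[-404,-211,100],-0.2],[[0,0,-10],[-404,-211,100],-0.2],[[0,0,-10],[-404,-211,100],-0.2],[[0,0,-10],[-404,-211,100],-0.2],[[0,0,-10],[-404,-211,100],-0.2],[[0,0,-10],[-404,-211,100],-0.2],[[0,0,-10],[-404,-211,100],-0.2],[[0,0,-10],[-404,-211,100],-0.2],[[0,0,-10],[-404,-211,100],-0.2],[[0,0,-10],[-404,-211,100],-0.2]]' 25; python3 row.py .4963 .1243 .038 76; python3 -c "
from h import *
a,_=arm.camera('scene');b,_=arm.camera('top')
i=np.hstack([cv2.resize(x[v-60:v+60,u-80:u+80],(400,300),interpolation=3) for x,u,v in [(a,235,200),(b,221,250)]]);cv2.imwrite('pics/c1.png',i[:,:,::-1])"
```

```text
clock: 2.03
tcp_pos: [0.4957, 0.1257, 0.1317]
ee_rot: [0.374, 3.119, 0.0]
contact_force: [-0.2, -0.3, -0.2]
gripper_width: 0.596
grasp_force: 0.0
turn [0.  0.  0.3] shift [-0.9 -1.2 93.7] | psi now 76.3 q [ 0.25  0.27 -0.24  1.07  0.    0.49] t 2.0333 F [-0.2 -0.3 -0.2] w 0.5959442100471377
```

View pics/c1.png

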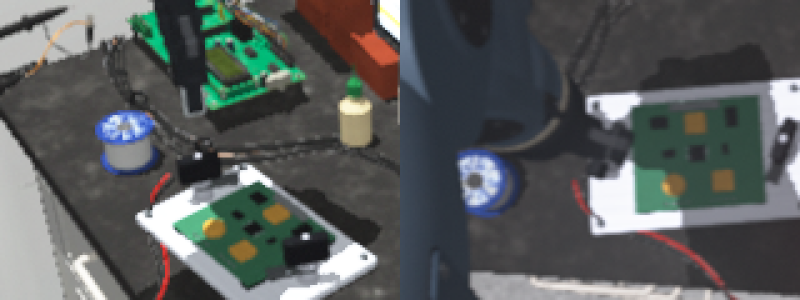

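The gripper is right above the left knob: scene half (198,165), top half (605,165). The round land at top half (673,186) is the right choice. I'll descend and grip.

```bash
python3 -m pendant '[[[0,0,0],[-1,-1,30],-0.2],[[0,0,0],[-1,-1,60],-0.2],[[0,0,0],[-1,-1,80],-0.2],[[0,0,0],[-1,-1,94],-0.2],[[0,0,0],[-1,-1,94],-0.2],[[0,0,0],[-1,-1,94],0.3],[[0,0,0],[-1,-1,94],0.6],[[0,0,0],[-1,-1,94],1],[[0,0,0],[-1,-1,94],1],[[0,0,0],[-1,-1,94],1],[[0,0,0],[-1,-1,94],1],[[0,0,0],[-1,-1,94],1]]' 25; python3 row.py .4963 .1243 .038 9.35
```

```text
clock: 3.13
tcp_pos: [0.4985, 0.1255, 0.0389]
ee_rot: [0.374, 3.116, 0.007]
contact_force: [0.7, 11.0, 0.5]
gripper_width: 0.16
grasp_force: 30.5
turn [ 0.3 -0.1 67. ] shift [ 1.8 -1.7  0.9] | psi now 76.3 q [ 0.24  0.36 -0.37  0.83  0.    0.48] t 3.1333 F [ 0.7 11.   0.5] w 0.15965318513407697
```

```bash
python3 -m pendant '[[[0,0,0],[0,1.2,0],1],[[0,0,5],[0,1.2,0],1],[[0,0,10],[0,1.2,0],1],[[0,0,15],[0,1.2,0],1],[[0,0,20],[0,1.2,0],1],[[0,0,25],[0,1.2,0],1],[[0,0,30],[0,1.2,0],1],[[0,0,35],[0,1.2,0],1],[[0,0,40],[0,1.2,0],1]]' 40; python3 row.py .4963 .1243 .038 9.35
```

```text
clock: 3.88
tcp_pos: [0.4977, 0.1247, 0.0389]
ee_rot: [1.426, 2.798, 0.002]
contact_force: [-2.8, 0.7, 7.0]
gripper_width: 0.151
grasp_force: 42.6
turn [ 0.1  0.  26.7] shift [ 0.5 -1.4  0.9] | psi now 36.0 q [ 0.25  0.36 -0.37  0.84 -0.    1.19] t 3.8833 F [-2.8  0.7  7. ] w 0.15117324269455695
```

```bash
python3 -m pendant '[[[0,0,5],[0,0,0],1],[[0,0,10],[0,0,0],1],[[0,0,15],[0,0,0],1],[[0,0,20],[0,0,0],1],[[0,0,24],[0,0,0],1],[[0,0,27],[0,0,0],1],[[0,0,29],[0,0,0],1],[[0,0,31],[0,0,0],1],[[0,0,33],[0,0,0],1],[[0,0,33],[0,0,0],1]]'; python3 row.py .4963 .1243 .038 9.35; python3 -c "
from h import *
print(arm.get_state()['torque'])"
```

```text
clock: 4.72
tcp_pos: [0.497, 0.1248, 0.0389]
ee_rot: [2.156, 2.284, 0.001]
contact_force: [-5.0, -0.6, 10.6]
gripper_width: 0.157
grasp_force: 85.6
turn [ 0. -0. -6.] shift [-0.4 -0.7  0.9] | psi now 3.3 q [ 0.25  0.36 -0.37  0.84  0.    1.76] t 4.7167 F [-5.  -0.6 10.6] w 0.15705181603316076
[-0.17284835  1.13695101  2.17275914]
```

The torque of 2.2 N m shows the left stop has been reached. I'll release and go up.

```bash
python3 -m pendant '[[[0,0,0],[0,0,0],0.4],[[0,0,0],[0,0,0],-0.2],[[0,0,0],[0,0,0],-0.2],[[0,0,0],[0,0,0],-0.2],[[0,0,0],[0,0,-20],-0.2],[[0,0,0],[0,0,-55],-0.2],[[0,0,0],[0,0,-80],-0.2],[[0,0,0],[0,0,-80],-0.2]]' 25; python3 row.py .5250 -.0490 .118 74;python3 row.py .5250 -.0490 .038 74
```

```text
clock: 5.38
tcp_pos: [0.5, 0.1251, 0.122]
ee_rot: [2.155, 2.28, 0.01]
contact_force: [0.2, -0.2, 0.2]
gripper_width: 0.6
grasp_force: 0.0
turn [  0.4   0.2 -70.8] shift [-175.3   15.1    3.9] | psi now 3.2 q [ 0.25  0.28 -0.25  1.04  0.    1.76] t 5.3833 F [ 0.2 -0.2  0.2] w 0.5995728625782967
turn [  0.4   0.2 -70.8] shift [-175.4   14.6   83.9] | psi now 3.2 q [ 0.25  0.28 -0.25  1.04  0.    1.76] t 5.3833 F [ 0.2 -0.2  0.2] w 0.5995728625782967
```

```bash
python3 -m pendant '[[[0,0,-71],[-175,15,0],-0.2],[[0,0,-71],[-175,15,0],-0.2],[[0,0,-71],[-175,15,0],-0.2],[[0,0,-71],[-175,15,0],-0.2],[[0,0,-71],[-175,15,0],-0.2],[[0,0,-71],[-175,15,0],-0.2],[[0,0,-71],[-175,15,0],-0.2],[[0,0,-71],[-175,15,0],-0.2],[[0,0,-71],[-175,15,0],-0.2],[[0,0,-71],[-175,15,0],-0.2],[[0,0,-71],[-175,15,0],-0.2],[[0,0,-71],[-175,15,0],-0.2],[[0,0,-71],[-175,15,0],-0.2],[[0,0,-71],[-175,15,0],-0.2]]'; python3 row.py .5250 -.0490 .038 74; python3 -c "
from h import *
a,_=arm.camera('scene');b,_=arm.camera('top')
i=np.hstack([cv2.resize(x[v-60:v+60,u-80:u+80],(400,300),interpolation=3) for x,u,v in [(a,265,220),(b,270,250)]]);cv2.imwrite('pics/c2.png',i[:,:,::-1])"
```

```text
clock: 6.55
tcp_pos: [0.5221, -0.0494, 0.1172]
ee_rot: [-0.434, -3.111, 0.0]
contact_force: [-0.1, -0.9, -0.1]
gripper_width: 0.6
grasp_force: 0.0
turn [-0.  -0.   0.1] shift [-2.6  1.2 79.2] | psi now 74.1 q [-0.09  0.3  -0.23  1.04 -0.    0.18] t 6.55 F [-0.1 -0.9 -0.1] w 0.6000951387942102
```

View pics/c2.png

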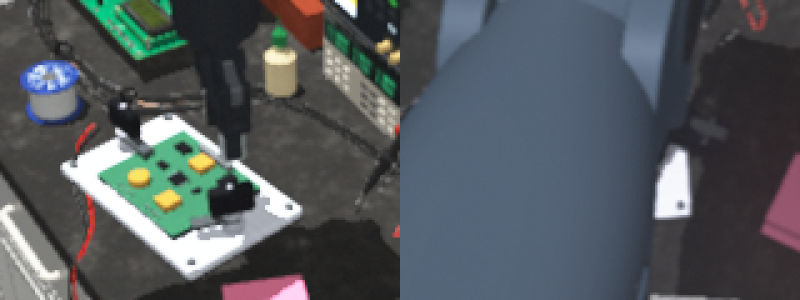

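The left finger now points across the board, at scene half (140,145), and the gripper is over the right knob at (232,190). I'll grip it.

```bash
python3 -m pendant '[[[0,0,0],[-2,1,30],-0.2],[[0,0,0],[-2,1,60],-0.2],[[0,0,0],[-2,1,79],-0.2],[[0,0,0],[-2,1,79],-0.2],[[0,0,0],[-2,1,79],0.3],[[0,0,0],[-2,1,79],0.6],[[0,0,0],[-2,1,79],1],[[0,0,0],[-2,1,79],1],[[0,0,0],[-2,1,79],1],[[0,0,0],[-2,1,79],1],[[0,0,0],[-2,1,79],1]]' 25; python3 row.py .525 -.049 .038 9.35
```

```text
clock: 7.57
tcp_pos: [0.5259, -0.0479, 0.04]
ee_rot: [0.429, 3.109, 0.004]
contact_force: [1.5, 7.0, 0.3]
gripper_width: 0.16
grasp_force: 29.2
turn [ 0.2  0.1 64.9] shift [ 0.5 -1.3  2. ] | psi now 74.3 q [-0.09  0.38 -0.34  0.85  0.    0.18] t 7.5667 F [1.5 7.  0.3] w 0.1601231871391263
```

```bash
python3 -m pendant '[[[0,0,0],[0,1,0],1],[[0,0,5],[0,1,0],1],[[0,0,10],[0,1,0],1],[[0,0,15],[0,1,0],1],[[0,0,20],[0,1,0],1],[[0,0,25],[0,1,0],1],[[0,0,30],[0,1,0],1],[[0,0,35],[0,1,0],1],[[0,0,40],[0,1,0],1],[[0,0,45],[0,1,0],1],[[0,0,50],[0,1,0],1],[[0,0,55],[0,1,0],1],[[0,0,60],[0,1,0],1],[[0,0,63],[0,1,0],1],[[0,0,66],[0,1,0],1],[[0,0,69],[0,1,0],1],[[0,0,71],[0,1,0],1],[[0,0,71],[0,1,0],1]]' 40; python3 row.py .525 -.049 .038 9.35; python3 -c "
from h import *
print(arm.get_state()['torque'])"
```

```text
clock: 9.07
tcp_pos: [0.525, -0.048, 0.0401]
ee_rot: [2.157, 2.282, 0.001]
contact_force: [-3.6, 1.2, 8.4]
gripper_width: 0.156
grasp_force: 84.3
turn [ 0.1  0.  -6.1] shift [-1.  -0.1  2.1] | psi now 3.2 q [-0.09  0.38 -0.34  0.85 -0.    1.42] t 9.0667 F [-3.6  1.2  8.4] w 0.1560818189676596
[0.11610076 0.75981352 1.81123704]
```

Right stop reached, with 1.8 N m. I'll release, rise and inspect the clamps and probe.

```bash
python3 -m pendant '[[[0,0,0],[0,0,0],0.4],[[0,0,0],[0,0,0],-0.3],[[0,0,0],[0,0,0],-0.3],[[0,0,0],[0,0,0],-0.3],[[0,0,0],[0,0,-25],-0.3],[[0,0,0],[0,0,-60],-0.3],[[0,0,0],[0,0,-100],-0.3],[[0,0,0],[0,0,-140],-0.3],[[0,0,0],[0,0,-160],-1],[[0,0,0],[0,0,-160],-1]]' 25; python3 - <<'E'
from m import *
measure('1')
a=cv2.imread('pics/scene1.png');b=cv2.imread('pics/top1.png')
i=np.hstack([cv2.resize(x[v-30:v+30,u-40:u+40],(400,300),interpolation=3) for x,u,v in [(a,332,330),(b,428,277)]])
j=np.hstack([cv2.resize(x[v-45:v+45,u-60:u+60],(400,300),interpolation=3) for x,u,v in [(a,260,220),(b,265,250)]])
cv2.imwrite('pics/c3.png',np.vstack([i,j]))
E
python3 row.py .4705 -.364 .2 70
```

```text
clock: 9.9
tcp_pos: [0.527, -0.0483, 0.2035]
ee_rot: [2.154, 2.278, 0.008]
contact_force: [-0.4, -0.6, -0.3]
gripper_width: 0.906
grasp_force: 0.0
scene plate 8303 c [ 501.  -100.5] size [269.1 754.9] ang 2.2 mean [nan nan] z nan
scene board 900 c [516.2  16.3] size [107.  158.4] ang 10.2 mean [nan nan] z nan
scene land1 px[266. 225.] 50 c [541.3  42.5] size [22.  22.4] ang 9.3 mean [0.5412 0.0397] z 0.029374020638270583
scene land2 px[240. 231.] 44 c [477.4  54.4] size [18.5 19.9] ang 57.0 mean [0.4778 0.0536] z 0.029627235134836824
scene land3 px[252. 240.] 51 c [486.6   8.5] size [20.6 21.2] ang 15.8 mean [0.4858 0.0073] z 0.02899093919436198
scene knob1 px[234. 204.] 77 c [497.9 124.2] size [15.3 43.2] ang 6.6 mean [0.4959 0.1214] z 0.06305510430973965
scene knob2 px[339. 224.] 31 c [671.3 -96.6] size [ 8.6 18.9] ang 45.4 mean [ 0.671  -0.0965] z 0.06569271941722125
scene knob4 px[277. 237.] 80 c [524.4 -51.8] size [12.4 38.2] ang 6.2 mean [ 0.5235 -0.0546] z 0.0632395442867433
scene probetop 169 c [ 470.4 -365.9] size [26.4 25.1] ang 81.1 mean [ 0.4674 -0.3694] z 0.1187622979131
[... 314 characters left out ...]

top knob1 px[317. 188.] 31 c [671.1 -92.6] size [18.3 13.7] ang 80.1 mean [ 0.6709 -0.092 ] z 0.06858206240232273
top knob3 px[299. 246.] 33 c [525.3 -56.9] size [10.5 22.3] ang 10.7 mean [ 0.5247 -0.0596] z 0.06191799292560086
top probetop 99 c [ 469.9 -363.3] size [24.3 22.9] ang 82.5 mean [ 0.4692 -0.3613] z 0.11785071780425828
top resttop 686 c [ 471.  -363.4] size [70.6 70.9] ang 72.9 mean [ 0.4689 -0.3609] z 0.055078182680044996
top probeside 78 c [ 465.6 -356.6] size [30.8 15.6] ang 37.9 mean [ 0.4665 -0.3555] z 0.09094668408534859
turn [  0.1   0.1 -66.8] shift [-312.3  -72.3   -0.9] | psi now 3.2 q [-0.09  0.25 -0.08  1.24 -0.    1.42] t 10.0 F [ 0.4 -0.1 -0.6] w 0.9978658252793414
```

View pics/c3.png

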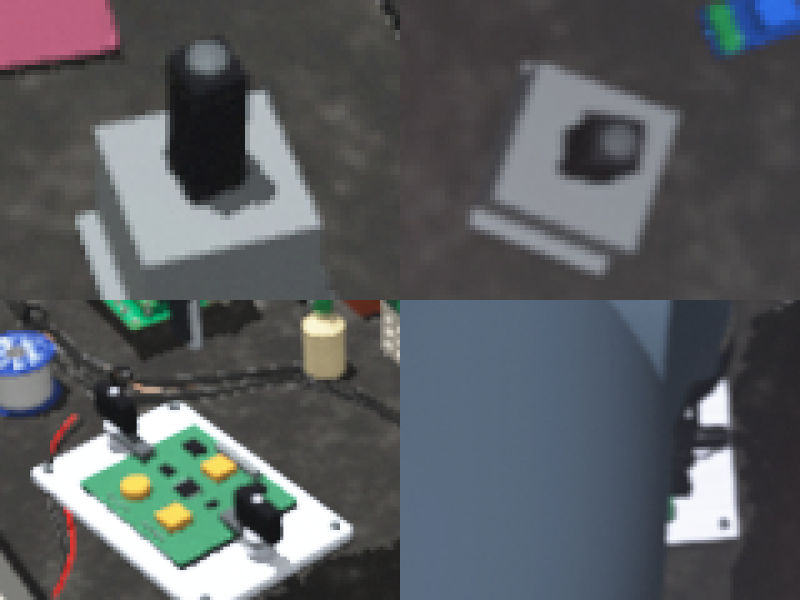

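Both fingers lie across the board edges: scene crop (140,450) for the left and knob (258,515) for the right. The probe stands in the grey rest with its handle yaw around -7°. I'll move over it.

```bash
python3 -m pendant '[[[0,0,10],[-312,-74,0],-0.4],[[0,0,10],[-312,-74,0],-0.4],[[0,0,10],[-312,-74,0],-0.4],[[0,0,10],[-312,-74,0],-0.4],[[0,0,10],[-312,-74,0],-0.4],[[0,0,10],[-312,-74,0],-0.4],[[0,0,10],[-312,-74,0],-0.4],[[0,0,10],[-312,-74,0],-0.4],[[0,0,10],[-312,-74,0],-0.4],[[0,0,10],[-312,-74,0],-0.4],[[0,0,10],[-312,-74,0],-0.4],[[0,0,10],[-312,-74,0],-0.4],[[0,0,10],[-312,-74,0],-0.4],[[0,0,10],[-312,-74,0],-0.4]]' 25; python3 row.py .4705 -.364 .071 -7
```

```text
clock: 11.17
tcp_pos: [0.4687, -0.3626, 0.1984]
ee_rot: [-2.347, -2.088, 0.0]
contact_force: [0.1, -0.1, 0.4]
gripper_width: 0.699
grasp_force: 0.0
turn [-0.   0.   0.3] shift [ -1.2   2.  127.4] | psi now -6.7 q [-0.66  0.37  0.09  1.29 -0.    1.03] t 11.1667 F [ 0.1 -0.1  0.4] w 0.6992943205404736
```

```bash
python3 -m pendant '[[[0,0,0],[-1,1,35],-0.4],[[0,0,0],[-1,1,70],-0.4],[[0,0,0],[-1,1,100],-0.4],[[0,0,0],[-1,1,120],-0.4],[[0,0,0],[-1,1,128],-0.4],[[0,0,0],[-1,1,128],-0.4],[[0,0,0],[-1,1,128],-0.4],[[0,0,0],[-1,1,128],-0.4]]'; python3 row.py .4705 -.364 .071 -7; python3 - <<'E'
from h import *
a,_=arm.camera('scene');b,_=arm.camera('top')
i=np.hstack([cv2.resize(x[v-30:v+30,u-40:u+40],(400,300),interpolation=3) for x,u,v in [(a,332,325),(b,428,277)]])
cv2.imwrite('pics/c4.png',i[:,:,::-1])
E
```

```text
clock: 11.83
tcp_pos: [0.4702, -0.3653, 0.0721]
ee_rot: [2.346, 2.085, 0.001]
contact_force: [0.4, -0.4, 0.1]
gripper_width: 0.697
grasp_force: 0.0
turn [0.1 0.1 0.3] shift [1.3 0.1 1.1] | psi now -6.7 q [-0.66  0.45 -0.12  1.   -0.    1.03] t 11.8333 F [ 0.4 -0.4  0.1] w 0.6971210925644721
```

View pics/c4.png

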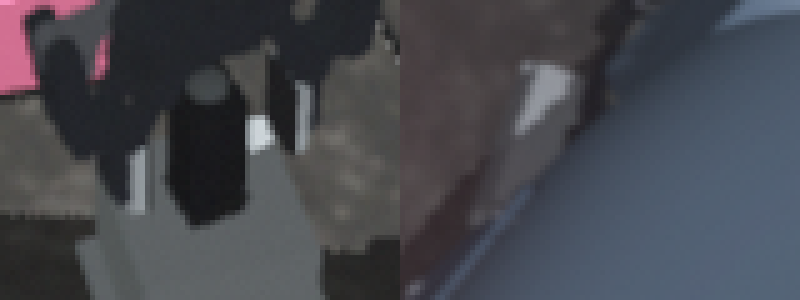

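The handle (205,140) is midway between the fingers (135,180) and (300,110). I'll close, then check.

```bash
python3 -m pendant '[[[0,0,0],[0,0,0],0],[[0,0,0],[0,0,0],0.2],[[0,0,0],[0,0,0],0.4],[[0,0,0],[0,0,0],0.6],[[0,0,0],[0,0,0],1],[[0,0,0],[0,0,0],1],[[0,0,0],[0,0,0],1],[[0,0,0],[0,0,0],1],[[0,0,0],[0,0,0],1]]' 40; python3 row.py .4705 -.364 .071 -7
```

```text
clock: 12.68
tcp_pos: [0.4694, -0.365, 0.0708]
ee_rot: [2.348, 2.086, 0.0]
contact_force: [-0.7, 1.1, 5.7]
gripper_width: 0.275
grasp_force: 39.2
turn [0.  0.  0.2] shift [ 1.2  1.  -0.2] | psi now -6.8 q [-0.66  0.45 -0.13  1.   -0.    1.03] t 12.6833 F [-0.7  1.1  5.7] w 0.27457966059781364
```

```bash
python3 -m pendant '[[[0,0,0],[0,0,-10],1],[[0,0,0],[0,0,-25],1],[[0,0,0],[0,0,-45],1],[[0,0,0],[0,0,-65],1],[[0,0,0],[0,0,-85],1],[[0,0,0],[0,0,-100],1],[[0,0,0],[0,0,-105],1],[[0,0,0],[0,0,-105],1],[[0,0,0],[0,0,-105],1],[[0,0,0],[0,0,-105],1]]'; python3 row.py .4772 .0560 .176 -7; python3 - <<'E'
from m import *
X0={}
for c in ['scene','top']:
    im,d=shot(c,c+'2'); X=cloud(d,c); tc=arm.get_state()['tcp_pos']
    print(c,[ (n,round(r['score'],2),w(r['xyz'],c)-tc) for n in ['probe_centre','probe_tip'] for r in arm.pinpoint(n,c)[:2]])
    print(np.round(px(tc,c)))
a=cv2.imread('pics/scene2.png'); u,v=np.round(px(tc,'scene')).astype(int)
cv2.imwrite('pics/c5.png',cv2.resize(a[v-50:v+50,u-65:u+65],(780,600),interpolation=3))
E
```

```text
clock: 13.52
tcp_pos: [0.4687, -0.3644, 0.1742]
ee_rot: [-2.347, -2.085, 0.001]
contact_force: [-0.6, 0.6, -1.0]
gripper_width: 0.274
grasp_force: 39.2
turn [-0.1 -0.1  0.2] shift [418.5 -41.1  -1.4] | psi now -6.8 q [-0.66  0.38  0.04  1.24 -0.    1.03] t 13.5167 F [-0.6  0.6 -1. ] w 0.27378916758644
scene [('probe_centre', 0.64, array([-0.    , -0.0019,  0.0173])), ('probe_tip', 0.5, array([ 0.0048, -0.0004, -0.0141]))]
[332. 292.]
top [('probe_centre', 0.58, array([ 0.0023, -0.0018,  0.0166]))]
[437. 273.]
```

View pics/c5.png

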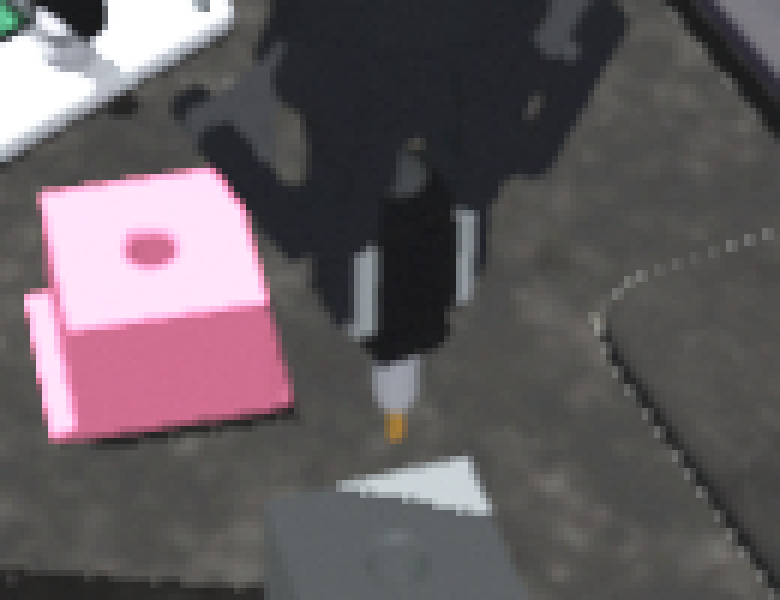

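The probe is held upright, with its amber tip at crop (395,440), i.e. scene px (333,315). I'll carry it over the round land.

```bash
python3 -m pendant '[[[0,0,0],[15,-2,0],1],[[0,0,0],[45,-5,0],1],[[0,0,0],[80,-8,0],1],[[0,0,0],[115,-11,0],1],[[0,0,0],[150,-15,0],1],[[0,0,0],[185,-18,0],1],[[0,0,0],[220,-22,0],1],[[0,0,0],[255,-25,0],1],[[0,0,0],[290,-28,0],1],[[0,0,0],[325,-32,0],1],[[0,0,0],[360,-35,0],1],[[0,0,0],[390,-38,0],1],[[0,0,0],[410,-40,0],1],[[0,0,0],[418,-41,0],1],[[0,0,0],[418,-41,0],1],[[0,0,0],[418,-41,0],1],[[0,0,0],[418,-41,0],1]]'; python3 row.py .4772 .0560 .1 -7
```

```text
clock: 15.23
tcp_pos: [0.4775, 0.0543, 0.1753]
ee_rot: [2.349, 2.086, -0.001]
contact_force: [0.0, -0.3, -1.0]
gripper_width: 0.276
grasp_force: 39.3
turn [-0.   0.   0.2] shift [ 1.7 -0.5 75.3] | psi now -6.8 q [ 0.11  0.19 -0.22  1.16 -0.    1.8 ] t 15.2333 F [ 0.  -0.3 -1. ] w 0.27563860173024796
```

```bash
python3 -m pendant '[[[0,0,0],[1,0,20],1],[[0,0,0],[1,0,45],1],[[0,0,0],[1,0,65],1],[[0,0,0],[1,0,75],1],[[0,0,0],[1,0,76],1],[[0,0,0],[1,0,76],1],[[0,0,0],[1,0,76],1]]'; python3 - <<'E'
from m import *
s=arm.get_state();tc=np.array(s['tcp_pos']);print(tc,s['ee_rot'],s['contact_force'])
T=[]
for c,n in [('scene','s3'),('top','t3')]:
    im,d=shot(c,n); print(c,[(nm,round(r['score'],2),w(r['xyz'],c),np.round(px(w(r['xyz'],c),c),1)) for nm in ['probe_tip','probe_centre','land_round_top'] for r in arm.pinpoint(nm,c)[:2]])
    k=arm.get_calibration(c); print('cam',-np.array(k['R']).T@np.array(k['t']))
    for X in [tc+[0,0,-.061],[.4772,.056,.028]]:
        print('px',np.round(px(X,c),1))
    u,v=np.round(px([.4772,.056,.04],c)).astype(int); print('crop origin',u-26,v-30)
    T.append(cv2.resize(im[v-30:v+30,u-26:u+26],(390,450),interpolation=cv2.INTER_NEAREST))
cv2.imwrite('pics/c6.png',np.hstack(T)[:,:,::-1])
E
```

```text
clock: 15.82
tcp_pos: [0.4784, 0.0554, 0.1]
ee_rot: [2.349, 2.085, 0.001]
contact_force: [-0.2, 0.7, -0.9]
gripper_width: 0.275
grasp_force: 39.4
[0.4784 0.0554 0.1   ] [2.3495 2.0846 0.0009] [-0.2314  0.6947 -0.8709]
scene [('probe_centre', 0.54, array([0.4771, 0.0547, 0.1181]), array([236. , 201.2])), ('land_round_top', 0.46, array([0.4832, 0.0577, 0.0304]), array([241.4, 228.5]))]
cam [ 0.0974 -0.8995  0.8398]
px [239.7 226.9]
px [239.6 230.4]
crop origin 213 197
top [('probe_tip', 0.31, array([0.5115, 0.0361, 0.0145]), array([260.9, 251.4])), ('probe_centre', 0.54, array([0.4792, 0.055 , 0.1156]), array([244.7, 257.6])), ('land_round_top', 0.45, array([0.476 , 0.0611, 0.0278]), array([248.5, 264. ]))]
cam [ 0.347  -0.1363  1.0973]
px [250.2 262.6]
px [250.6 263.7]
crop origin 224 233
```

View pics/c6.png

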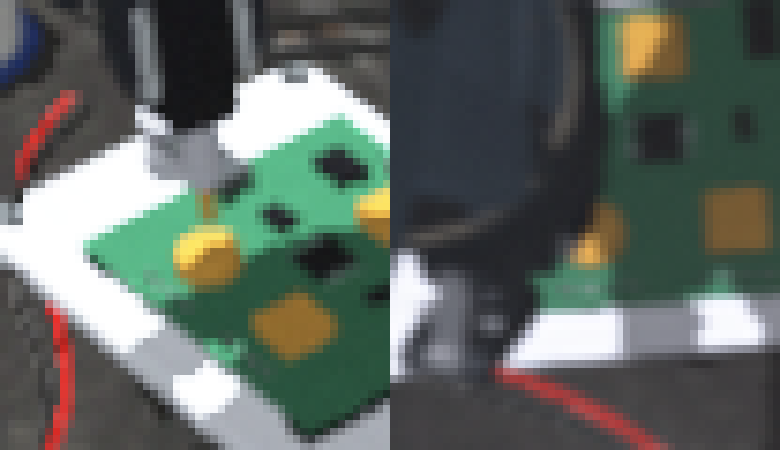

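The tip at left crop (207,218) is directly above the middle of the round land (207,250), and the column matches the prediction. I'll descend gently.

```bash
python3 -m pendant '[[[0,0,0],[0,0,3],1],[[0,0,0],[0,0,6],1],[[0,0,0],[0,0,8],1],[[0,0,0],[0,0,10],1],[[0,0,0],[0,0,11],1],[[0,0,0],[0,0,12],1],[[0,0,0],[0,0,13],1],[[0,0,0],[0,0,14],1],[[0,0,0],[0,0,14],1]]'; cat > f.py <<'E'
from h import *
F=[];Z=[]
for i in range(8):
    im,d=arm.camera('scene'); s=arm.get_state(); F.append(s['contact_force']); Z.append(s['tcp_pos'])
print(np.mean(F,0).round(2),np.mean(Z,0).round(4),np.std(F,0).round(2),s['clock'])
cv2.imwrite('pics/last.png',im[197:257,200:280,::-1])
E
python3 f.py
```

```text
clock: 16.97
tcp_pos: [0.4778, 0.0561, 0.0852]
ee_rot: [-2.349, -2.086, 0.0]
contact_force: [-0.9, 0.7, -0.1]
gripper_width: 0.278
grasp_force: 39.6
[-0.78 -0.11  0.75] [0.4778 0.0561 0.0854] [0.39 0.36 0.35] 17.3667
```

```bash
python3 -m pendant '[[[0,0,0],[0,0,1],1],[[0,0,0],[0,0,2],1],[[0,0,0],[0,0,2],1],[[0,0,0],[0,0,2],1]]'; python3 f.py; python3 f.py; python3 -c "
import cv2;a=cv2.imread('pics/last.png');cv2.imwrite('pics/c7.png',cv2.resize(a,(800,600),interpolation=0))"
```

```text
clock: 17.7
tcp_pos: [0.4779, 0.0561, 0.0833]
ee_rot: [2.349, 2.087, 0.0]
contact_force: [-0.9, 0.2, 1.4]
gripper_width: 0.276
grasp_force: 39.6
[-0.46  0.06  1.37] [0.4779 0.0561 0.0833] [0.46 0.52 0.52] 18.1
[-0.37 -0.06  1.24] [0.4779 0.0561 0.0833] [0.31 0.48 0.48] 18.5
```

View pics/c7.png

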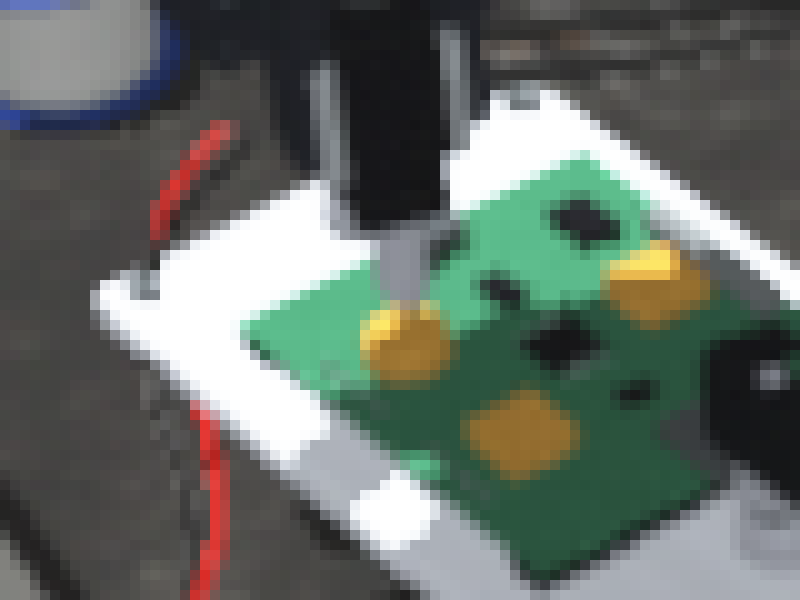

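```bash
python3 - <<'E'
from h import *
from scipy.optimize import minimize
def hull(P,c,K=8):
    q=np.array([px(p,c) for p in P]); m=np.zeros((480*K//2,640*K//2),np.uint8)
    q=(q-[200,180])*K+K/2-.5
    h=cv2.convexHull(q.astype(np.float32)); cv2.fillConvexPoly(m,np.round(h*16).astype(np.int32),255,shift=4)
    return cv2.resize(m[:100*K,:120*K],(120,100),interpolation=cv2.INTER_AREA)/255.
def cyl(x,y,z0,z1,r):
    t=np.linspace(0,2*np.pi,32); return [(x+r*np.cos(a),y+r*np.sin(a),z) for a in t for z in (z0,z1)]
def amber(f):
    h=cv2.cvtColor(cv2.imread(f'pics/{f}.png'),cv2.COLOR_BGR2HSV)[180:280,200:320].astype(float)
    return ((h[...,0]>8)&(h[...,0]<30)&(h[...,1]>110)&(h[...,2]>60)).astype(np.uint8)
def comp(m,c,z,f,off):
    n,l,st,ce=cv2.connectedComponentsWithStats(m,connectivity=4); return l,st,ce
g=np.array([.4772,.056])
def fit(M,f,x0):
    r=minimize(lambda p:((f(p)-M)**2).sum(),x0,method='Nelder-Mead',options=dict(initial_simplex=[x0,x0+[.003,0],x0+[0,.003]],xatol=1e-4)); return r.x.round(4),round(r.fun,2)
for c,f in [('scene','scene0'),('scene','scene1'),('top','top0')]:
    m=amber(f); u,v=px([*g,.024],c); n,l,st,ce=cv2.connectedComponentsWithStats(m,connectivity=4)
    i=1+np.argmin(np.hypot(ce[1:,0]-u+200,ce[1:,1]-v+180)); M=(l==i).astype(float)
    print(f,st[i],'land',fit(M,lambda p:hull(cyl(*p,.02,.028,.011),c),g))
m=amber('s3'); print(m[38:60,34:48])
tc=np.array([.4784,.0554,.1]); print('pin tip expected',np.array(px(tc-[0,0,.061],'scene'))-[200,180],'pin top',np.array(px(tc-[0,0,.045],'scene'))-[200,180],'land pred',np.array(px([*g,.028],'scene'))-[200,180])
E
```

```text
Traceback (most recent call last):
  File "h.py", line 7, in px
    k=arm.get_calibration(c); p=np.array(k['R'])@np.array(X)+np.array(k['t']); return (k['fx']*p[0]/p[2]+k['cx'],k['fy']*p[1]/p[2]+k['cy'])
ValueError: time passes only in moves, steps and waits
```

```bash
python3 - <<'E'
from h import *
from scipy.optimize import minimize
CAL={c:arm.get_calibration(c) for c in('scene','top')}
def prj(P,c):
    k=CAL[c]; p=np.atleast_2d(P)@np.array(k['R']).T+np.array(k['t']); return np.stack([k['fx']*p[:,0]/p[:,2]+k['cx'],k['fy']*p[:,1]/p[:,2]+k['cy']],1)-[200,180]
def hull(P,c,K=8):
    q=prj(P,c)*K+K/2-.5; m=np.zeros((100*K,120*K),np.uint8)
    cv2.fillConvexPoly(m,np.round(cv2.convexHull(q.astype(np.float32))*16).astype(np.int32),255,shift=4)
    return cv2.resize(m,(120,100),interpolation=cv2.INTER_AREA)/255.
t=np.linspace(0,2*np.pi,32)
def cyl(x,y,z0,z1,r): return np.array([(x+r*np.cos(a),y+r*np.sin(a),z) for a in t for z in (z0,z1)])
def amber(f):
    h=cv2.cvtColor(cv2.imread(f'pics/{f}.png'),cv2.COLOR_BGR2HSV)[180:280,200:320].astype(float)
    return ((h[...,0]>8)&(h[...,0]<30)&(h[...,1]>110)&(h[...,2]>60)).astype(np.uint8)
g=np.array([.4772,.056])
def fit(M,f,x0):
    r=minimize(lambda p:((f(p)-M)**2).sum(),x0,method='Nelder-Mead',options=dict(initial_simplex=[x0,x0+[.003,0],x0+[0,.003]],xatol=1e-4)); return r.x.round(4),round(r.fun,2)
for c,f in [('scene','scene0'),('scene','scene1'),('top','top0')]:
    n,l,st,ce=cv2.connectedComponentsWithStats(amber(f),connectivity=4); u,v=prj([*g,.024],c)[0]
    i=1+np.argmin(np.hypot(ce[1:,0]-u,ce[1:,1]-v)); print(f,st[i],'land',*fit((l==i).astype(float),lambda p:hull(cyl(*p,.02,.028,.011),c),g))
print(amber('s3')[38:60,34:48])
tc=np.array([.4784,.0554,.1]); print('tip,pin top,land pred',prj([tc-[0,0,.061],tc-[0,0,.045],[*g,.028]],'scene'))
E
```

```text
scene0 [36 48  9  7 54] land [0.4792 0.0579] 4.35
scene1 [36 48  9  7 54] land [0.4792 0.0579] 4.35
top0 [46 80  9  8 59] land [0.4779 0.0581] 6.13
[[0 0 0 0 0 0 0 0 0 0 0 0 0 0]
 [0 0 0 0 0 0 0 0 0 0 0 0 0 0]
 [0 0 0 0 0 0 0 0 0 0 0 0 0 0]
 [0 0 0 0 0 0 0 0 0 0 0 0 0 0]
 [0 0 0 0 0 0 0 0 0 0 0 0 0 0]
 [0 0 0 0 0 0 1 0 0 0 0 0 0 0]
 [0 0 0 0 0 0 1 0 0 0 0 0 0 0]
 [0 0 0 0 0 0 1 0 0 0 0 0 0 0]
 [0 0 0 0 0 0 0 0 0 0 0 0 0 0]
 [0 0 0 0 0 0 0 0 0 0 0 0 0 0]
 [0 0 0 0 1 1 1 1 1 1 0 0 0 0]
 [0 0 0 1 1 1 1 1 1 1 0 0 0 0]
 [0 0 1 1 1 1 1 1 1 1 1 0 0 0]
 [0 0 1 1 1 1 1 1 1 1 1 0 0 0]
 [0 0 1 1 1 1 1 1 1 1 1 0 0 0]
 [0 0 0 1 1 1 1 1 1 1 1 0 0 0]
 [0 0 0 0 1 1 1 1 1 1 0 0 0 0]
 [0 0 0 0 0 0 0 0 0 0 0 0 0 0]
 [0 0 0 0 0 0 0 0 0 0 0 0 0 0]
 [0 0 0 0 0 0 0 0 0 0 0 0 0 0]
 [0 0 0 0 0 0 0 0 0 0 0 0 0 0]
 [0 0 0 0 0 0 0 0 0 0 0 0 0 1]]
tip,pin top,land pred [[39.741709   46.91891907]
 [39.08637669 41.81711839]
 [39.64482418 50.41850828]]
```

In the scene view the tip and the land centre agree to about 1 mm, and the spring force is about 2.1 N, so the plunger is about half in. I'll hand in.

```bash
python3 -c "
from rig import arm
print(arm.hand_in())"
```

```text
the job is handed in; nothing more can be done
None
```

I turned both clamp knobs to their stops, and the arm is holding the probe upright on the round land, about 1 mm from its middle by camera, with the plunger about half in (roughly 2 N); I handed it in at about 18.5 s and no verdict came back.

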